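# Switch on the kitchen scale and zero it

### The arm

A 7-joint arm with a two-finger parallel gripper is mounted at the origin on a cart in front of the work surface, level with it; the furniture and walls round the work are solid. World frame = base frame: x ahead of the robot, y to its left, z up, the work surface at z = 0. Lengths are in m, angles in rad, forces in N, time in s.
With the tool pointing down it reaches from about 0.4 to 0.85 m from the base axis. Payload 6.9 kg.
Tool frame: the origin (TCP) lies midway between the tips of the shut fingers; the grasp point (between the pads) lies 19 mm behind it; x points along the fingers, y is the direction in which the jaws open and shut, and the axes are right-handed (so a half turn about x gives the same grasp; the last joint's range is limited). The gripper opens to 85 mm and grips with 20 to 120 N. Pads are 22 mm wide; open, the fingers measure 114 mm over their backs; the gripper's body (76 mm by 85 mm) begins 54 mm behind the grasp point. The pads swing forward as they close: fully open they stand 13 mm farther back than shut.
Start: joints at [1.377, 0.507, -0.238, 1.5, 0.126, 1.149, -0.155], TCP at [0.184, -0.597, 0.231] pointing down, gripper open.
Joint ranges: [-3.08, 3.08], [-0.24, 2.05], [-1.43, 1.35], [0, 2.5], [-1.52, 4.66], [0.17, 1.96], [-2.89, 2.89]. Speed limits (rad/s): [2.39, 2.39, 3.14, 3.14, 3.14, 3.14, 3.14].

### API

Orientations are given as [roll, pitch, yaw] about the fixed x, y, z axes, in that order (R = Rz(yaw) Ry(pitch) Rx(roll)).
In Python, from plant import * gives the robot as it stands.
- The arm moves only by the tool apply_moves, never from a script. Its argument "deltas" is a list of rows, each a list of 3 entries, a list of its own where there are three numbers: the opening, from 0 (shut) to 1 (fully open), then the shift along the tool's x, y, z in mm, then the turn, a rotation vector about the tool's x, y, z in degrees. In form: [[grip, [dx, dy, dz], [ax, ay, az]], ...]. A call has 1 to 5 rows; each row shifts and turns the commanded pose from where the row before left it, along the tool's axes as they then stand; what a row does not reach is not made up. A row lasts 1/10 s, in which the tool goes at most 50 mm and 8.59 degrees, less where a joint would pass 70% of its speed; a pose out of reach is approached as far as the arm can. A call is refused whole if a number of a shift passes 50 or a number of a turn 8.59, either way. A call with a gripper value outside its range is refused whole. The fingers move at their own pace and stop on an object; the grip force is fixed at half the most. Time passes only in rows, so rows that do not move let the fingers close. It gives the time, the measured TCP pose, the force and the opening at its end, in the units of the state.
- observe(): the state, without advancing time (a new reading comes with each control period).
- grab_frame(name): name is "scene" or "top" or "wrist"; returns a dict with "img" (400x640x3 uint8, red, green, blue), "fx", "fy", "cx", "cy" (pixels), "k1" (the pictures are not rectified: a ray, as slopes to the right and down, at radius r is drawn at 1 + k1 r^2 times it, then the intrinsics apply), "eye" and "rotation" of the camera in the world; the wrist camera has in their place "T_tool_cam" (4x4, takes a point from camera to tool coordinates, whose origin is the TCP and whose axes are the tool frame's). Camera axes: x right, y down, z forward; pixel columns grow to the right and rows downward; lengths in m; the calibration is good to about 2 mm. A picture is of the moment at which its call begins: read the wrist's pose just before it. There is no depth.
- sign_off(): hands the job in, once; it reports no verdict.
The state is a dict: "t": time; "joints": joint angles; "qd": joint speeds; "joint_torque": joint torques, N m; "eef_pos": TCP position; "ee_rot": TCP orientation; "ft_force": force on the tool from outside, world axes, zero at the start; "wrist_torque": the same for the moment, N m; "finger_gap": opening from 0.0 (shut) to 1.0 (fully open).
Only numpy, scipy, OpenCV 4.12 (cv2) and the standard library are available. Lean on these libraries where they do the work, as an engineer would, in place of code of your own. Each camera call takes 0.05 s, during which the arm holds its last target. There are 200 camera calls.

### The job

A kitchen scale stands on the worktop with an empty glass dish on its plate. With the fingertips, lightly press the round one of the three black keys on its front edge to switch it on and let the key come back up; then lightly press the long bar-shaped one to zero the scale, and withdraw clear of it. Do not press the square key, and do not shift or lift the dish or the things standing around.

Things in the scene. Friction and masses are not known exactly. Their poses are not given: they have to be found in the camera images.
- scale: grey kitchen scale, 215 (x) x 176 (y) mm, fixed; origin: centre of its underside. Three black keys stand in a row on its front edge, at x = -84 mm and y = -54, 0 and +54 mm; which key is in which place varies. The deck is 20 mm up. The round steel plate (148 mm across, top 28 mm up) is centred at x = +30 mm; a flat pale display window lies between plate and keys.
- round_key_top (a point): centre of the top face of the round key (a black disc 22 mm across), the on switch. The point moves with the key; at rest it is 29.5 mm above the worktop, 9.5 mm above the deck. z up.
- round_key (a joint): how far the round key is pressed down, m: 0 at rest, 0.006 fully down. It counts as pressed beyond 0.003. A spring resists with about 1 N at first touch and 4.6 N fully down, and returns it when let go.
- bar_key_top (a point): centre of the top face of the long bar-shaped key (black, 36 mm along the scale's y, 12 mm along its x), the zero key. Same height and behaviour as the round key.
- bar_key (a joint): how far the bar key is pressed down, m: 0 at rest, 0.006 fully down, pressed beyond 0.003; same spring as the round key.
- square_key_top (a point): centre of the top face of the square key (black, 19 x 19 mm), the units key, to be left alone. Same height and behaviour as the others.
- square_key (a joint): how far the square key is pressed down, m: 0 at rest, 0.006 fully down.
- glass_dish_1: loose empty round glass dish, 100 mm across, 24 mm high, standing on the scale's plate; origin: centre of its underside
- sugar_jar: loose glass jar with a grey lid, 54 mm across, 80 mm high, standing left of the scale towards the back; origin: centre of its underside
- espresso_cup: loose white coffee cup with a handle, 76 x 60 mm, 62 mm high, left of the scale; origin: centre of its underside
- salt_shaker: loose small glass shaker with a grey lid, 40 mm across, 75 mm high, right of the scale; origin: centre of its underside
- matchbox: loose flat box, 61 x 49 mm, 14 mm high, lying right of the scale towards the back; origin: centre of its underside

How it is judged:
By the outcome, as a careful person would: the job done as asked, in the order asked, and still so for the second after the job is handed in, with the robot touching nothing.
It also fails if it takes over 51 s, if anything falls off the work surface, if the arm or the gripper's body presses on something with over 40 N, if the wrist force passes 120 N, or if a joint passes its speed limit or range.

## Working session

There is one attempt and no reset: what is moved stays moved. The work goes in short steps, Python scripts to look and compute and a tool call to move; the robot and the scene stay as the last step left them, time stands still between calls to the robot, and variables do not carry over. Pictures are saved under pics/ and viewed, about 8 in all and at most 12, crops included, and the job is handed in when it is done.

Besides the shell and the picture viewer there is one more tool, called after "Emit:" as name(argument=value, ...) on one line, values as JSON. apply_moves: Moves the arm, as the interface text tells. Its arguments: {"type":"object","properties":{"deltas":{"type":"array","items":{"type":"array"}}},"required":["deltas"]}

```bash
mkdir -p pics; cat > h.py <<'E'
from plant import *
import numpy as np, cv2
from scipy.spatial.transform import Rotation as R
def save(f,n): cv2.imwrite('pics/'+n,f['img'][:,:,::-1])
def ray(f,u,v,T=None):
    x=(u-f['cx'])/f['fx']; y=(v-f['cy'])/f['fy']; xd=np.array([x,y]); s=xd.copy()
    for _ in range(20): s=xd/(1+f['k1']*(s@s))
    d=np.array([s[0],s[1],1])
    if T is not None: return T[:3,3],T[:3,:3]@d
    return np.array(f['eye']),np.array(f['rotation'])@d
def plane(f,u,v,z,T=None):
    o,d=ray(f,u,v,T); return o+d*(z-o[2])/d[2]
def wristT(s,f):
    T=np.eye(4); r=np.array(s['ee_rot'])
    T[:3,:3]=R.from_euler('xyz',r).as_matrix() if r.shape==(3,) else r
    T[:3,3]=s['eef_pos']; return T@np.array(f['T_tool_cam'])
E
python3 - <<'E'
from h import *
s=observe(); print(s)
a=grab_frame('scene');b=grab_frame('top')
save(a,'s1.png');save(b,'t1.png'); print({k:v for k,v in b.items() if k!='img'},a['eye'])
E
```

```text
{'t': 0.0, 'joints': array([ 1.37748535,  0.50837917, -0.2375322 ,  1.50117529,  0.12569706,
        1.14888715, -0.154818  ]), 'qd': array([-0.00152342, -0.00126194, -0.00028184,  0.00031118, -0.00038711,
       -0.00065846,  0.00088609]), 'joint_torque': array([-8.87858168e-04, -6.20605516e+01, -2.18647465e+00, -2.49654347e+01,
        1.27959959e-02,  1.18182268e-02,  1.87531901e-05]), 'eef_pos': array([ 0.18376688, -0.59682768,  0.23038961]), 'ee_rot': array([-1.55707391,  1.56893754,  1.88333917]), 'ft_force': array([-0.32071016,  0.10666505, -0.80124201]), 'wrist_torque': array([-0.00185132, -0.04799117, -0.05954861]), 'finger_gap': 0.9994698569678391}
{'fx': 458.33325932583483, 'fy': 458.33325932583483, 'cx': 328.52291562496634, 'cy': 201.94785159724879, 'k1': -0.03972658622466666, 'eye': array([0.5340981 , 0.03602582, 0.88969144]), 'rotation': array([-3.03065568,  0.01630362, -1.59196393])} [ 0.07932868 -0.54358095  0.55048655]
```

```bash
sed -i "s/np.array(f\['rotation'\])@d/R.from_euler('xyz',f['rotation']).as_matrix()@d/" h.py
```

```text
(no output)
```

View pics/t1.png

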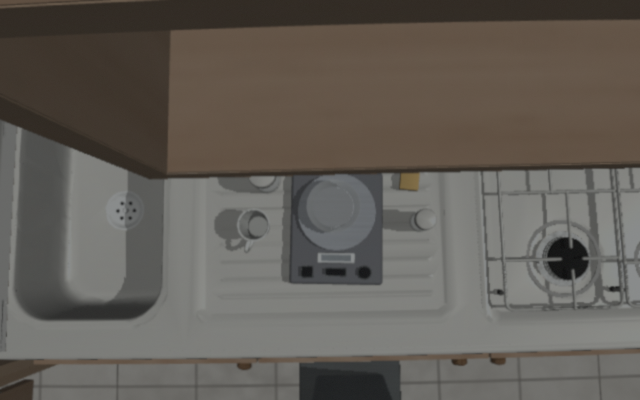

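View pics/s1.png

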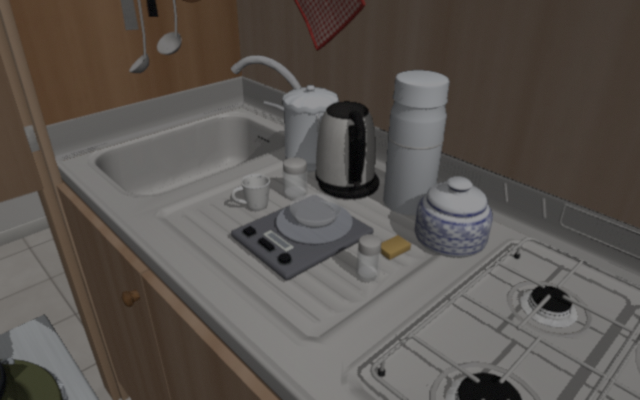

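Top view: square key at about (307,272), bar (336,272), round (364,272). A wall cabinet overhangs the back of the scale.

```bash
cat > loc.py <<'E'
from h import *
def keys(f,u0,u1,v0,v1,T=None,th=45,amin=30):
    g=f['img'].max(2)[v0:v1,u0:u1]
    n,l,st,c=cv2.connectedComponentsWithStats((g<th).astype(np.uint8))
    for i in range(1,n):
        if st[i,4]>amin:
            u,v=c[i]+[u0,v0]; print(st[i],(round(u,1),round(v,1)),plane(f,u,v,.0295,T).round(4))
if __name__=='__main__':
    f=grab_frame('top'); print(f['img'][272,295:380].max(1)); keys(f,294,378,262,281)
    for p in [(291,283),(382,283)]: print(plane(f,*p,.02))
    s=observe(); print(R.from_euler('xyz',s['ee_rot']).as_matrix().round(3)); print(np.array(grab_frame('wrist')['T_tool_cam']).round(3))
E
python3 loc.py
```

```text
[79 78 75 63 57 55 42 28 25 27 25 27 24 25 25 27 30 49 68 77 79 78 78 78
 79 78 75 63 57 55 48 33 25 25 26 24 26 24 27 26 26 25 24 26 24 25 25 26
 27 31 45 66 76 78 79 79 79 79 79 75 63 56 51 42 30 25 25 27 26 24 27 24
 26 25 32 47 65 76 80 79 79 79 80 78 78]
[  7   5  11  10 103] (np.float64(306.3), np.float64(271.5)) [0.501  0.0921 0.0295]
[ 64   5  12  11 114] (np.float64(363.7), np.float64(272.1)) [ 0.4977 -0.0145  0.0295]
[ 32   7  19   7 116] (np.float64(335.3), np.float64(271.6)) [0.4998 0.0383 0.0295]
[0.47977511 0.12184777 0.02      ]
[ 0.47630164 -0.04873229  0.02      ]
[[-0.     0.294 -0.956]
 [ 0.001 -0.956 -0.294]
 [-1.    -0.001  0.   ]]
[[-0.001 -0.318  0.948 -0.143]
 [ 1.    -0.001  0.001 -0.001]
 [ 0.001  0.948  0.318 -0.081]
 [ 0.     0.     0.     1.   ]]
```

Emit:
apply_moves(deltas=[[0, [0, -30, -30], [0, 0, 0]], [0, [0, -33, -33], [0, 0, 0]], [0, [0, -33, -33], [0, 0, 0]], [0, [0, -33, -33], [0, 0, 0]], [0, [0, -33, -33], [0, 0, 0]]])

```text
t: 0.7
eef_pos: [0.2916, -0.393, 0.2313]
ee_rot: [2.168, 1.571, -0.675]
ft_force: [1.8, -0.4, -0.0]
finger_gap: 0.144
```

Emit:
apply_moves(deltas=[[0, [0, -33, -33], [0, 0, 0]], [0, [0, -33, -33], [0, 0, 0]], [0, [0, -33, -33], [0, 0, 0]], [0, [0, -33, -33], [0, 0, 0]], [0, [0, 0, 0], [0, 0, 0]]])

```text
t: 1.2
eef_pos: [0.3814, -0.2238, 0.2318]
ee_rot: [-2.753, 1.568, 0.697]
ft_force: [0.3, -0.8, -0.1]
finger_gap: -0.006
```

```bash
cat > go.py <<'E'
from h import *
import sys
tgt=np.array([float(a) for a in sys.argv[1:4]])
s=observe(); M=R.from_euler('xyz',s['ee_rot']).as_matrix()
D=np.array([[0,-np.sin(np.radians(1.8)),-np.cos(np.radians(1.8))],[0,-np.cos(np.radians(1.8)),np.sin(np.radians(1.8))],[-1,0,0]])
print(round(s['t'],2),s['eef_pos'].round(4),'shift mm',(M.T@(tgt-s['eef_pos'])*1e3).round(1),'shift mm in final axes',(D.T@(tgt-s['eef_pos'])*1e3).round(1),'turn deg',np.degrees(R.from_matrix(M.T@D).as_rotvec()).round(2))
print('q',s['joints'].round(2),'F',s['ft_force'].round(2),s['finger_gap'],np.linalg.det(D).round(2))
E
python3 go.py .498 -.0145 .15
```

```text
1.2 [ 0.3814 -0.2238  0.2318] shift mm [  82.4 -163.9 -174.4] shift mm in final axes [  81.8 -212.8 -110. ] turn deg [19.48 -0.14  0.09]
q [ 0.79  0.23 -0.39  1.95  0.1   0.98 -0.91] F [ 0.31 -0.85 -0.14] -0.0060486246550408365 1.0
```

Emit:
apply_moves(deltas=[[0, [0, 0, 0], [6.5, 0, 0]], [0, [0, 0, 0], [6.5, 0, 0]], [0, [0, 0, 0], [6.5, 0, 0]], [0, [10, -35, -20], [0, 0, 0]], [0, [10, -35, -20], [0, 0, 0]]])

```text
t: 1.7
eef_pos: [0.4215, -0.1621, 0.2112]
ee_rot: [2.342, 1.57, -0.845]
ft_force: [1.0, -1.5, 0.4]
finger_gap: -0.002
```

Emit:
apply_moves(deltas=[[0, [10, -35, -20], [0, 0, 0]], [0, [10, -35, -20], [0, 0, 0]], [0, [10, -35, -20], [0, 0, 0]], [0, [10, -30, -10], [0, 0, 0]], [0, [0, 0, 0], [0, 0, 0]]])

```text
t: 2.2
eef_pos: [0.4977, -0.0248, 0.1702]
ee_rot: [-1.258, 1.568, 1.848]
ft_force: [-1.0, 0.4, -0.1]
finger_gap: -0.001
```

```bash
python3 go.py .498 -.0145 .12; python3 - <<'E'
from h import *
s=observe(); f=grab_frame('wrist'); save(f,'w1.png')
E
```

```text
2.2 [ 0.4977 -0.0248  0.1702] shift mm [ 50.2 -10.2  -0. ] shift mm in final axes [ 50.2 -10.3  -0. ] turn deg [-0.2   0.05  0.16]
q [ 0.28  0.39 -0.39  1.91  0.19  0.87 -1.81] F [-0.99  0.4  -0.07] -0.001221570439115315 1.0
```

View pics/w1.png

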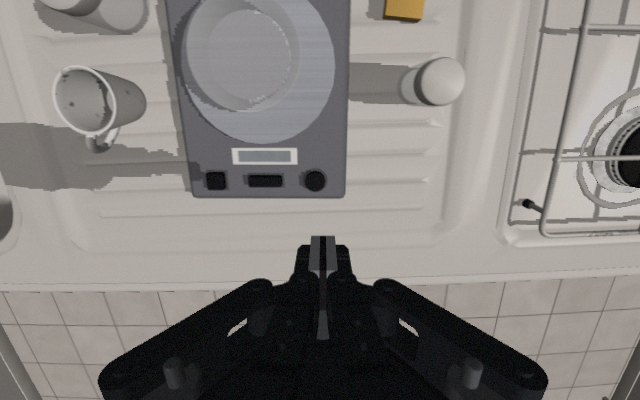

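Wrist view: square key (216,180), bar (265,180), round (315,180), shut fingertips near (322,240). Refine from this view.

```bash
python3 - <<'E'
from h import *
import loc
s=observe(); f=grab_frame('wrist'); T=wristT(s,f); loc.keys(f,195,342,165,193,T)
E
```

```text
[107   5  20  20 325] (np.float64(311.4), np.float64(179.7)) [ 0.4994 -0.0154  0.0295]
[  8   6  20  18 333] (np.float64(212.6), np.float64(179.6)) [0.5037 0.0904 0.0295]
[ 50   9  35  12 389] (np.float64(261.6), np.float64(179.7)) [0.5015 0.0378 0.0295]
```

Emit:
apply_moves(deltas=[[0, [30, 0, 0], [0, 0, 0]], [0, [30, 0, 0], [0, 0, 0]], [0, [25, 0, 0], [0, 0, 0]], [0, [20, 0, 0], [0, 0, 0]], [0, [0, 0, 0], [0, 0, 0]]])

```text
t: 2.8
eef_pos: [0.4949, -0.0315, 0.0645]
ee_rot: [0.215, 1.566, -2.971]
ft_force: [0.3, -0.9, -0.3]
finger_gap: -0.002
```

```bash
python3 go.py .499 -.015 .0295; python3 - <<'E'
from h import *
import loc
s=observe(); f=grab_frame('wrist'); save(f,'w2.png'); 
E
```

```text
2.8 [ 0.4949 -0.0315  0.0645] shift mm [ 35.  -16.7  -3.5] shift mm in final axes [ 35.  -16.6  -3.5] turn deg [-0.71  0.25 -0.05]
q [ 0.23  0.54 -0.32  2.04  0.29  0.61 -1.9 ] F [ 0.35 -0.93 -0.32] -0.002206649261357062 1.0
```

View pics/w2.png

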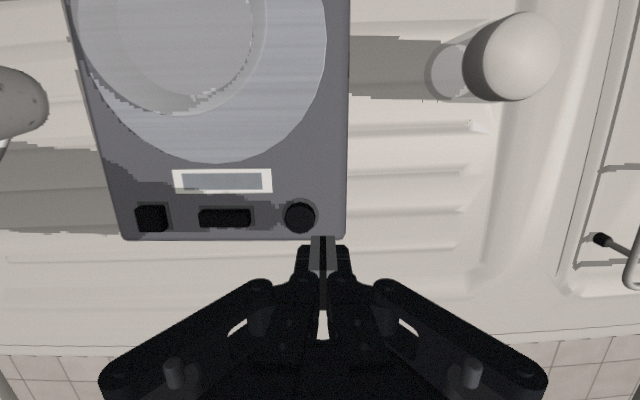

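Round key at (300,217); the tips (322,238) stand to its right, as the numbers say. Correct sideways before descending.

Emit:
apply_moves(deltas=[[0, [0, -8, -3], [-0.7, 0.2, 0]], [0, [0, -8.5, -1], [0, 0, 0]], [0, [10, 0, 0], [0, 0, 0]], [0, [0, 0, 0], [0, 0, 0]], [0, [0, 0, 0], [0, 0, 0]]])

```text
t: 3.35
eef_pos: [0.5011, -0.0133, 0.0561]
ee_rot: [3.031, 1.568, -0.139]
ft_force: [0.5, -0.4, 0.5]
finger_gap: -0.002
```

```bash
python3 go.py .499 -.015 .0295; python3 - <<'E'
from h import *
import loc
s=observe(); f=grab_frame('wrist'); T=wristT(s,f); loc.keys(f,110,300,180,250,T,34); save(f,'w3.png')
E
```

```text
3.35 [ 0.5011 -0.0133  0.0561] shift mm [26.6  1.8  2.1] shift mm in final axes [26.6  1.8  2.1] turn deg [ 0.13 -0.16 -0.02]
q [ 0.19  0.55 -0.31  2.04  0.3   0.59 -1.93] F [ 0.51 -0.44  0.53] -0.002298511442780857 1.0
[ 45  34  34  29 843] (np.float64(171.6), np.float64(228.3)) [0.504  0.0902 0.0295]
[111  40  54  19 981] (np.float64(248.0), np.float64(228.9)) [0.5021 0.0377 0.0295]
```

View pics/w3.png

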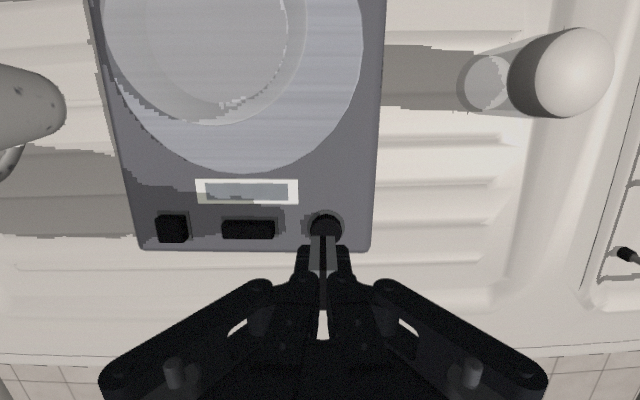

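Round key at (326,228) lies just ahead of the tips, as expected at this height. Descend.

Emit:
apply_moves(deltas=[[0, [8, 2, 1], [0, 0, 0]], [0, [8, 0, 0], [0, 0, 0]], [0, [6, 0, 0], [0, 0, 0]], [0, [0, 0, 0], [0, 0, 0]], [0, [0, 0, 0], [0, 0, 0]]])

```text
t: 3.9
eef_pos: [0.5003, -0.0151, 0.034]
ee_rot: [-3.112, 1.568, 0.0]
ft_force: [-0.1, 0.3, 0.5]
finger_gap: 0.001
```

```bash
python3 go.py .500 -.015 .0295
```

```text
3.9 [ 0.5003 -0.0151  0.034 ] shift mm [ 4.5 -0.1  0.3] shift mm in final axes [ 4.5 -0.1  0.3] turn deg [ 0.13 -0.16  0.  ]
q [ 0.18  0.59 -0.29  2.06  0.32  0.53 -1.95] F [-0.12  0.28  0.47] 0.0010069670749644545 1.0
```

Now step down to about z = 0.027, watching force.

Emit:
apply_moves(deltas=[[0, [2, 0, 0], [0, 0, 0]], [0, [2, 0, 0], [0, 0, 0]], [0, [2, 0, 0], [0, 0, 0]], [0, [1, 0, 0], [0, 0, 0]], [0, [0, 0, 0], [0, 0, 0]]])

```text
t: 4.4
eef_pos: [0.5006, -0.0151, 0.0273]
ee_rot: [-3.14, 1.567, -0.028]
ft_force: [-0.1, -0.7, 2.1]
finger_gap: -0.004
```

```bash
cat > v.py <<'E'
from h import *
import sys
F=[]; P=[]
for i in range(4):
    s=observe(); F.append(s['ft_force']); P.append(s['eef_pos'])
    f=grab_frame('wrist')
s=observe(); F.append(s['ft_force']); P.append(s['eef_pos'])
print(np.array(F)[:,2].round(2),np.mean(F,0).round(2),np.mean(P,0).round(4),s['t'])
cv2.imwrite('pics/'+sys.argv[1],cv2.resize(f['img'][170:270,130:380,::-1],None,fx=3,fy=3,interpolation=cv2.INTER_CUBIC))
E
python3 v.py w4.png
```

```text
[2.06 1.84 2.25 1.87 1.51] [ 0.48 -0.44  1.91] [ 0.5006 -0.0152  0.0274] 4.6
```

Contact: about 1.9 N, near 1.5–2 mm in. Press 2.5–3 mm more.

Emit:
apply_moves(deltas=[[0, [1, 0, 0], [0, 0, 0]], [0, [1, 0, 0], [0, 0, 0]], [0, [0.8, 0, 0], [0, 0, 0]], [0, [0, 0, 0], [0, 0, 0]], [0, [0, 0, 0], [0, 0, 0]]])

```text
t: 5.1
eef_pos: [0.5006, -0.0152, 0.0246]
ee_rot: [-3.137, 1.567, -0.025]
ft_force: [0.7, 0.0, 3.8]
finger_gap: 0.001
```

```bash
python3 v.py w5.png
```

```text
[3.8  4.69 4.2  3.31 3.59] [ 0.29 -0.16  3.92] [ 0.5006 -0.0152  0.0246] 5.3
```

View pics/w5.png

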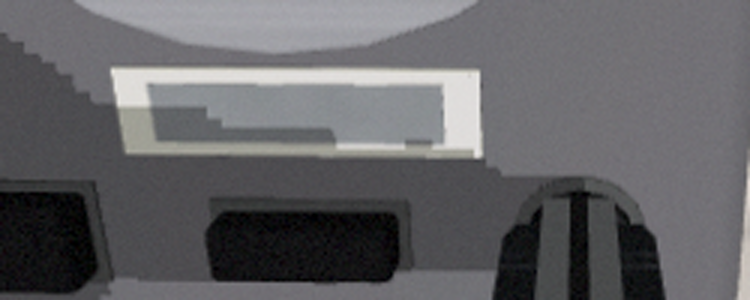

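The crop shows the round key sunk under the tips (its collar is visible around it) at 3.9 N, about 4.9 mm. The bar key is untouched. Lift off and go to the bar.

Emit:
apply_moves(deltas=[[0, [-4, 0, 0], [0, 0, 0]], [0, [-8, 0, 0], [0, 0, 0]], [0, [-12, 0, 0], [0, 0, 0]], [0, [-6, 0, 0], [0, 0, 0]], [0, [0, 0, 0], [0, 0, 0]]])

```text
t: 5.8
eef_pos: [0.5009, -0.0153, 0.0557]
ee_rot: [3.134, 1.566, -0.037]
ft_force: [0.7, -0.4, -0.5]
finger_gap: -0.001
```

Emit:
apply_moves(deltas=[[0, [0, -16, 0], [0, 0, 0]], [0, [0, -20, 0], [0, 0, 0]], [0, [0, -16, 0], [0, 0, 0]], [0, [0, 0, 0], [0, 0, 0]], [0, [0, 0, 0], [0, 0, 0]]])

```text
t: 6.3
eef_pos: [0.5016, 0.0365, 0.0543]
ee_rot: [2.979, 1.568, -0.192]
ft_force: [0.2, -0.7, 0.2]
finger_gap: 0.0
```

```bash
python3 go.py .502 .0378 .033;python3 v.py w6.png; python3 - <<'E'
from h import *
import loc
s=observe(); f=grab_frame('wrist'); T=wristT(s,f); loc.keys(f,335,460,185,255,T,34)
E
```

```text
6.3 [0.5016 0.0365 0.0543] shift mm [21.3 -1.3 -0.3] shift mm in final axes [21.3 -1.3 -0.3] turn deg [ 0.15 -0.17 -0.03]
q [ 0.08  0.56 -0.3   2.04  0.29  0.58 -2.02] F [ 0.23 -0.71  0.24] 9.393238126866672e-05 1.0
[ 0.24 -0.79  0.29 -0.03 -0.79] [-0.58 -0.67 -0.22] [0.5017 0.0358 0.0544] 6.5
[ 45  29  33  32 763] (np.float64(396.0), np.float64(229.5)) [ 0.5001 -0.0132  0.0295]
[  0  35  10  19 174] (np.float64(339.3), np.float64(229.0)) [0.5017 0.0249 0.0295]
[  1  60  13  10 108] (np.float64(341.3), np.float64(249.7)) [0.486  0.0237 0.0295]
```

View pics/w6.png

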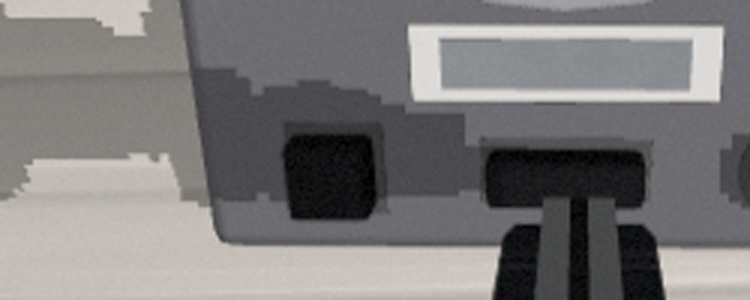

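The bar key (crop ~(567,178)) is ahead of the tips (580,200), and the round key is back up at the right edge. Shift 2 mm and descend.

Emit:
apply_moves(deltas=[[0, [8, -2, 0], [0, 0, 0]], [0, [8, 0, 0], [0, 0, 0]], [0, [5, 0, 0], [0, 0, 0]], [0, [0, 0, 0], [0, 0, 0]], [0, [0, 0, 0], [0, 0, 0]]])

```text
t: 7.05
eef_pos: [0.5019, 0.0389, 0.0332]
ee_rot: [3.128, 1.568, -0.042]
ft_force: [-0.0, -0.2, 0.3]
finger_gap: -0.001
```

Emit:
apply_moves(deltas=[[0, [2, 0, 0], [0, 0, 0]], [0, [2, 0, 0], [0, 0, 0]], [0, [2, 0, 0], [0, 0, 0]], [0, [0, 0, 0], [0, 0, 0]], [0, [0, 0, 0], [0, 0, 0]]])

```text
t: 7.55
eef_pos: [0.5022, 0.0388, 0.0276]
ee_rot: [-3.132, 1.567, -0.02]
ft_force: [-0.4, 0.5, 2.8]
finger_gap: 0.001
```

```bash
python3 v.py w7.png
```

```text
[2.81 1.96 2.25 1.57 2.28] [ 0.32 -0.03  2.17] [0.5023 0.0388 0.0277] 7.75
```

Emit:
apply_moves(deltas=[[0, [1, 0, 0], [0, 0, 0]], [0, [1, 0, 0], [0, 0, 0]], [0, [1, 0, 0], [0, 0, 0]], [0, [0, 0, 0], [0, 0, 0]], [0, [0, 0, 0], [0, 0, 0]]])

```text
t: 8.25
eef_pos: [0.5022, 0.0389, 0.0245]
ee_rot: [-3.118, 1.567, -0.006]
ft_force: [-0.1, -0.3, 3.5]
finger_gap: -0.001
```

```bash
python3 v.py w8.png
```

```text
[3.53 4.1  4.53 3.96 3.73] [ 0.65 -0.36  3.97] [0.5022 0.0388 0.0246] 8.45
```

View pics/w8.png

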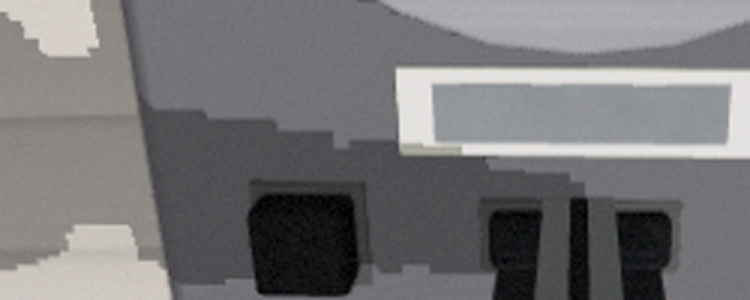

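The crop shows the tips on the bar key's middle, with the key lowered in its collar at 4.0 N (about 5 mm). The square key is untouched. Withdraw straight up, then back.

Emit:
apply_moves(deltas=[[0, [-4, 0, 0], [0, 0, 0]], [0, [-10, 0, 0], [0, 0, 0]], [0, [-20, 0, 0], [0, 0, 0]], [0, [-30, 0, 0], [0, 0, 0]], [0, [-30, 0, 0], [0, 0, 0]]])

```text
t: 8.95
eef_pos: [0.5005, 0.0388, 0.1195]
ee_rot: [3.042, 1.57, -0.129]
ft_force: [1.0, 0.3, -0.7]
finger_gap: 0.002
```

Emit:
apply_moves(deltas=[[0, [-30, 0, 0], [0, 0, 0]], [0, [-20, 0, 10], [0, 0, 0]], [0, [0, 0, 10], [0, 0, 0]], [0, [0, 0, 0], [0, 0, 0]], [0, [0, 0, 0], [0, 0, 0]]])

```text
t: 9.45
eef_pos: [0.4808, 0.0392, 0.1679]
ee_rot: [2.974, 1.569, -0.197]
ft_force: [-0.7, -0.0, -0.4]
finger_gap: 0.001
```

```bash
python3 - <<'E'
from h import *
s=observe();print(s['t'],s['eef_pos'],s['ft_force'],abs(s['qd']).max())
f=grab_frame('wrist');save(f,'w9.png')
E
```

```text
9.45 [0.4808467  0.039172   0.16785722] [-0.72033074 -0.04730703 -0.38621998] 0.015572327753289357
```

View pics/w9.png

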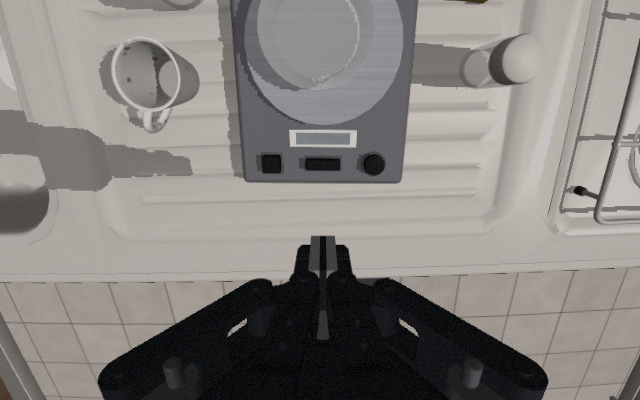

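All three keys are up at (271,163), (323,163) and (374,164). The dish, cup and shaker are in place and the arm is clear.

```bash
python3 -c "
from plant import *
print(sign_off())"
```

```text
the job is handed in; nothing more can be done
None
```

The job is done and handed in at about 9.5 s. I pressed the round key, let it come back up, then pressed the bar key and withdrew to about 0.17 m above the worktop.

- **Presses:** both were estimated from fingertip force and height, as the key joints can't be read directly. The round key took about 3.9 N and the bar key about 4.0 N, each roughly 5 mm down.
- **Last picture:** all three keys look up, and the square key was never approached. The dish, cup and shaker look where they were. The jar and matchbox were only partly in view, but the arm never went near them.
- **Wrist force:** it was back within noise (under 1 N) after withdrawing.

No check failed. The top and wrist cameras differed by about 2 mm on the key positions, and I used the wrist values.

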